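Unlock the breakfast carousel, bring the honey round to the front and hold it there

TASK

The breakfast carousel is parked and locked: press the winged knob in its middle straight down to its stop to free it, then turn the carousel gently by that knob until the honey jar, the widest of its jars, stands in the middle of the opening in the wire rail at the front. Finish while holding the knob, so that the carousel stays still while I take the honey out: do not let go at the end. Touch none of the jars, and leave everything else on the table where it is.

Things in the scene. Friction and masses are not known exactly. Their poses are not given: they have to be found in the camera images.
- carousel: fixed foot of the carousel: a round pale wooden plate, 284 mm across and 9 mm thick, with a low gallery of two steel wires (75 mm high, 270 mm across) round the tray. Origin at the centre of its underside, on the turning axis, z up. Its -x axis points to the front, where the gallery has its only opening, 89 mm wide. It stands on the table with any yaw within about 0.4 rad and is fixed there. The jars' tops reach at most 140 mm above the table
- front_place (a point): point fixed to the foot, 82 mm in front of the turning axis and 81 mm above the table: the honey jar's centre comes here when it stands in the middle of the opening
- tray (a joint): turning of the tray (pale wood, 252 mm across, six places of 60 degrees between 30 mm high dividers, place centres 82 mm from the axis, upper face 33 mm above the table) on its bearing, rad, 0 = parked, grows anticlockwise seen from above; it may turn either way, up to a full turn. Once free it turns easily on a damped bearing (about 0.1 N m, and 0.25 N m more per rad/s) and stays where it is left. At 0 it is locked as long as the knob is up, with about 0.03 rad of play
- knob (a joint): travel of the spring-loaded knob, m: 0 = up (locked), 0.010 = pressed down to its stop. It takes about 3 N to start and 8 N at the stop, and springs back up if let go in the parked position. Once the tray has been turned 0.25 rad or more away from parked with the knob held down, a ring under the tray keeps the knob about 8 mm down by itself, so it can then be let go and gripped afresh
- knob_grip (a point): centre of the knob's wing bar, on the turning axis, 180 mm above the table while the knob is up; it turns and sinks with the knob. The bar is a brown wooden block 58 mm long (this point's x axis, to the front when parked), 22 mm thick (y) and 32 mm high, top 14 mm above this point, on a round flange 68 mm across whose upper face is 16 mm below it. A rubber bush lets it run 0.03 to 0.1 rad ahead of the tray
- honey_center (a point): centre of the honey jar, half-way up: a glass jar 64 mm across and 97 mm high with a wide pale lid, the widest jar on the carousel, standing upright in one of the six places of the carousel tray (one of the two beside the front place or the two beside the rear one when parked)
- salt_center (a point): centre of the salt shaker: glass with a domed pale top, 44 mm across, 90 mm high, the lowest of the jars, standing upright in one of the six places of the carousel tray
- spice_1_center (a point): centre of a spice jar 46 mm across, 105 mm high, with a straight screw cap nearly as wide as the jar, standing upright in one of the six places of the carousel tray
- spice_2_center (a point): centre of a spice jar 44 mm across, 105 mm high, with a straight screw cap nearly as wide as the jar, standing upright in one of the six places of the carousel tray
- spice_3_center (a point): centre of a spice jar 44 mm across, 105 mm high, with a straight screw cap nearly as wide as the jar, standing upright in one of the six places of the carousel tray (the front one when parked)
- spice_4_center (a point): centre of a spice jar 46 mm across, 105 mm high, with a straight screw cap nearly as wide as the jar, standing upright in one of the six places of the carousel tray (the rear one when parked)
- mug: coffee mug with a handle, 84 x 117 mm, 95 mm high, beside the carousel; origin at the middle of its underside
- glass: drinking glass upside down, 79 mm across, 90 mm high, to the right of the carousel; origin at the middle of its underside
- spoon: steel spoon 188 mm long and 16 mm high, lying to the left of the carousel; origin at the middle of its underside
Things that resemble listed ones, but are neither listed nor needed, are in the scene too. What is shaped like the part that bears honey_center but green or turquoise is not meant.

How it is judged:
On the way, in this order (a step that is already met when the one before it is completed fails the run):
1. the knob is pressed down to its stop while the carousel is parked (value of joint knob above 0.0092 m and value of joint tray between -0.12 and 0.12 rad), for 0.1 s.
2. the honey jar has come round into the opening at the front (x of honey_center in the frame of carousel below -0.06 m and y of honey_center in the frame of carousel between -0.012 and 0.012 m), for 0.2 s.
At the end, for the whole second after the job is handed in: The honey jar's centre is in front of the turning axis and within 12 mm sideways of the middle of the front opening, standing upright (within 0.15 rad) on the tray; the tray is at rest (below 0.05 rad/s) and the gripper still holds the knob, more than 6 mm down and with more than 2 N on it (all of step 2 and contact force between the fingers and knob above 2 N and value of joint knob above 0.006 m and velocity of joint tray between -0.05 and 0.05 rad/s and angle between honey_center's own z axis and vertical below 0.15 rad and z of honey_center in the frame of carousel between 0.07 and 0.095 m); the arm keeps its last pose, push and grip.
It fails at once if the robot pushes against a jar (contact force between any of the fingers, the arm and honey above 1 N or contact force between any of the fingers, the arm and salt above 1 N or contact force between any of the fingers, the arm and spice_1 above 1 N or contact force between any of the fingers, the arm and spice_2 above 1 N or contact force between any of the fingers, the arm and spice_3 above 1 N or contact force between any of the fingers, the arm and spice_4 above 1 N).
It fails at once if a jar tips over or leaves its place on the tray (angle between any of honey_center, salt_center, spice_1_center, spice_2_center, spice_3_center, spice_4_center's own z axis and vertical above 0.5 rad or height (world z) of any of honey_center, salt_center, spice_1_center, spice_2_center, spice_3_center, spice_4_center below 0.06 m).
It fails at once if the mug, the glass or the spoon is shoved away (distance of any of mug, glass, spoon from where it was at the start of the episode above 0.03 m).
It also fails if it takes over 51 s, if anything falls off the work surface, if the arm or the gripper's body presses on something with over 40 N, if the wrist force passes 120 N, or if a joint passes its speed limit or range.

ROBOT

A 7-joint arm with a two-finger parallel gripper is mounted at the origin on a cart in front of the work surface, level with it; the furniture and walls round the work are solid. World frame = base frame: x ahead of the robot, y to its left, z up, the work surface at z = 0. Lengths are in m, angles in rad, forces in N, time in s.
With the tool pointing down it reaches from about 0.425 to 0.8 m from the base axis. Payload 8.3 kg.
Tool frame: the origin (TCP) lies midway between the tips of the shut fingers; the grasp point (between the pads) lies 19 mm behind it; z points along the fingers, y is the line along which they close (so a half turn about z gives the same grasp; the last joint's range is limited). The gripper opens to 85 mm and grips with 20 to 120 N. Pads are 22 mm wide; open, the fingers measure 114 mm over their backs; the gripper's body (76 mm by 85 mm) begins 54 mm behind the grasp point. The pads swing forward as they close: fully open they stand 13 mm farther back than shut.
Start: joints at [-1.233, 0.383, 0.016, 1.37, -0.006, 1.388, -0.046], TCP at [0.244, 0.575, 0.231] pointing down, gripper open.
Joint ranges: [-2.95, 2.95], [-0.25, 2.06], [-1.52, 1.56], [0.18, 2.33], [-1.44, 4.58], [0.02, 2.06], [-3.01, 3.01]. Speed limits (rad/s): [2.39, 2.39, 3.01, 3.01, 3.14, 3.14, 3.14].

INTERFACE

Orientations are given as a unit quaternion [w, x, y, z].
In Python, from station import bot, viewer gives the robot as it stands. Calls block until the motion is done:
- bot.move_ptp(position, orientation): joint-space move of the TCP to a pose.
- bot.servo_line(position, orientation=None, rate=0.15): straight line of the TCP; orientation=None keeps the orientation; rate is the mean speed in m/s.
- bot.move_joints(angles): joint-space move.
- bot.command_gripper(opening): opening from 0.0 (shut) to 1.0 (fully open); the grip force is fixed at half the most; returns when the fingers have stopped.
- bot.wait(seconds).
- bot.ik(position, orientation): joint angles nearest the present ones, or None.
- viewer.snapshot(name): name is "side" or "top"; returns (picture, depth): 384x512x3 uint8, blue, green, red; 384x512 float32, m along the optical axis (not along the pixel's ray), 0 where there is no reading.
- viewer.camera_model(name): a dict with "fx", "fy", "cx", "cy" (pixels), "R" (3x3) and "t" (3): a world point X has camera coordinates R X + t. Camera axes: x right, y down, z forward; pixel columns grow to the right and rows downward; lengths in m; the calibration is good to about 2 mm. A picture is of the moment at which its call begins. camera_model takes no time and is no camera call.
A pose or a line that the arm cannot do raises bot.PlanningError and nothing moves.
- bot.hand_in(): hands the job in; it is judged then, once.
Trained networks look in the newest picture that a camera, given by its name, has taken for a name from the list of things; names that differ only in an ending like _2 or _b are one class to them, and where a whole thing is asked for, a point or a joint stands for the part that bears it (a point fixed in the world has none). Each returns a list of dicts, best first, with "confidence" (0 to 1); they miss things now and then, are a little off and sometimes report something else, mostly with a low value. They report only what shows in the picture. A call takes as long as a camera call. They do not tell look-alikes from the thing itself.
- viewer.outline_of(camera, thing): "pixels" (384x512 bool, what is visible of it) and "point" ([row, column] in pixels, amid what is visible of it).
Readings, each from a call of its own:
- bot.get_time_s(): time.
- bot.get_joint_positions(): joint angles.
- bot.get_qvel(): joint speeds.
- bot.get_effort(): joint torques, N m.
- bot.get_eef_pos(): TCP position.
- bot.get_orientation(): TCP orientation.
- bot.get_wrist_force(): force on the tool from outside, world axes, zero at the start.
- bot.get_ft_torque(): the same for the moment, N m.
- bot.get_width(): opening from 0.0 (shut) to 1.0 (fully open).
- bot.get_gripper_force(): force on a finger pad.
Only numpy, scipy, OpenCV 4.12 (cv2) and the standard library are available. Lean on these libraries where they do the work, as an engineer would, in place of code of your own. Each camera call takes 0.05 s, during which the arm holds its last target. There are 200 camera calls.

## Working session

There is one attempt and no reset: what is moved stays moved. The work goes in short steps, each a Python script; the robot and the scene stay as the last script left them, time stands still between calls to the robot, and variables do not carry over. Pictures are saved under pics/ and viewed, at most 10 in all, crops included, and the job is handed in when it is done.

```bash
mkdir -p pics; cat > h.py <<'E'
from station import bot, viewer
import numpy as np, cv2
def world(cam,rc,z):
    "pixel(s) (row,col) with depth z -> world"
    m=viewer.camera_model(cam); rc=np.atleast_2d(rc).astype(float); z=np.atleast_1d(z)
    c=np.stack([(rc[:,1]-m["cx"])/m["fx"]*z,(rc[:,0]-m["cy"])/m["fy"]*z,z],1)
    return (c-m["t"])@np.asarray(m["R"])
def cloud(cam,mask,d):
    k=mask&(d>0); rc=np.argwhere(k); return world(cam,rc,d[k])
E
python3 - <<'E'
from h import *
S={}
for c in("top","side"):
    p,d=viewer.snapshot(c); S[c]=d; cv2.imwrite(f"pics/{c}0.png",p); np.save(f"{c}0.npy",d)
    m=viewer.camera_model(c); print(c,(-np.array(m["R"]).T@m["t"]).round(3),m["fx"])
    for n in("carousel","knob_grip","honey_center","salt_center","spice_1_center","mug","glass"):
        for o in viewer.outline_of(c,n):
            P=cloud(c,o["pixels"],d)
            if len(P): 
                t=P[P[:,2]>np.percentile(P[:,2],95)-.006]
                print(n,round(o["confidence"],2),np.round(o["point"]),len(P),"top",t.mean(0).round(3),"ext",np.ptp(P,0).round(3))
print(bot.get_time_s(),bot.get_orientation())
E
```

```text
top [0.292 0.05  1.421] 435.99150054611147
carousel 0.57 [176. 234.] 4220 top [0.572 0.13  0.177] ext [0.286 0.282 0.207]
knob_grip 0.9 [167. 226.] 397 top [0.574 0.131 0.194] ext [0.094 0.062 0.17 ]
honey_center 0.97 [179. 201.] 436 top [0.547 0.209 0.133] ext [0.066 0.069 0.105]
honey_center 0.9 [246. 215.] 354 top [0.342 0.169 0.1  ] ext [0.06  0.061 0.045]
honey_center 0.89 [200. 113.] 527 top [0.483 0.478 0.099] ext [0.084 0.1   0.115]
honey_center 0.8 [183. 313.] 382 top [ 0.536 -0.129  0.099] ext [0.083 0.057 0.109]
honey_center 0.7 [177. 234.] 2818 top [0.573 0.131 0.194] ext [0.245 0.244 0.176]
salt_center 0.55 [164. 252.] 168 top [0.605 0.049 0.122] ext [0.035 0.038 0.077]
spice_1_center 0.82 [187. 245.] 207 top [0.518 0.07  0.141] ext [0.043 0.042 0.078]
mug 0.95 [206. 404.] 894 top [ 0.472 -0.43   0.095] ext [0.113 0.094 0.108]
glass 0.92 [157. 378.] 616 top [ 0.626 -0.346  0.091] ext [0.097 0.1   0.101]
side [ 0.428 -0.925  1.013] 426.33804457760874
carousel 0.66 [215. 289.] 2687 top [0.574 0.121 0.183] ext [0.281 0.263 0.198]
knob_grip 0.56 [172. 287.] 303 top [0.575 0.
[... 299 characters left out ...]
72 [138. 257.] 425 top [0.484 0.475 0.097] ext [0.073 0.228 0.106]
honey_center 0.53 [361. 277.] 1738 top [ 0.473 -0.432  0.093] ext [0.122 0.14  0.103]
honey_center 0.45 [191. 314.] 410 top [0.66  0.116 0.139] ext [0.047 0.049 0.108]
salt_center 0.6 [209. 305.] 241 top [0.605 0.043 0.12 ] ext [0.035 0.029 0.087]
spice_1_center 0.91 [199. 273.] 454 top [0.521 0.067 0.139] ext [0.058 0.146 0.111]
mug 0.64 [358. 277.] 1720 top [ 0.474 -0.433  0.093] ext [0.118 0.143 0.104]
glass 0.61 [325. 332.] 1116 top [ 0.627 -0.351  0.089] ext [0.095 0.084 0.098]
glass 0.47 [204. 290.] 1579 top [0.575 0.125 0.191] ext [0.255 0.258 0.19 ]
0.8 [-1.73395502e-05  1.99052030e-01  9.79988923e-01 -2.78455188e-06]
```

```bash
python3 -c "
import cv2,numpy as np
cv2.imwrite('pics/both.png',cv2.resize(np.hstack([cv2.imread('pics/top0.png'),cv2.imread('pics/side0.png')]),(800,300)))"
```

```text
(no output)
```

View pics/top0.png

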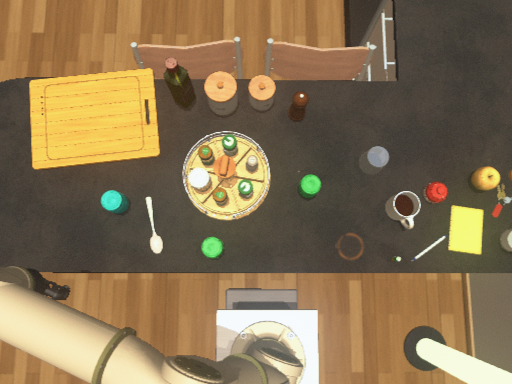

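View pics/side0.png

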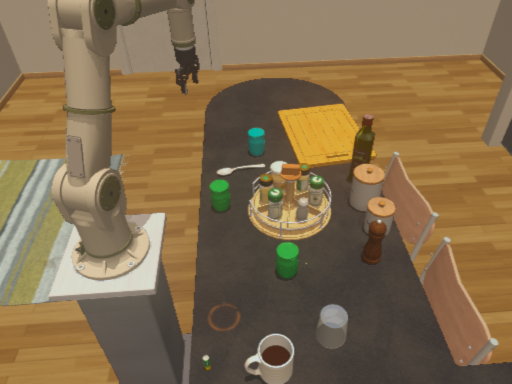

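The honey candidates in the top view are (179,201), a white lid on the carousel, plus green jars at (187,311) and (247,212) and a turquoise one at (201,113). Only (179,201) stands on the tray and isn't green or turquoise, so that's the one. I'll confirm it in a crop and measure the yaw.

```bash
cat >> h.py <<'E'
from scipy.spatial.transform import Rotation as Ro
def quat(a):
    "tool down, closing line y at world angle a"
    y=np.array([np.cos(a),np.sin(a),0]); z=np.array([0,0,-1.]); x=np.cross(y,z)
    return Ro.from_matrix(np.stack([x,y,z],1)).as_quat()[[3,0,1,2]]
E
python3 - <<'E'
from h import *
p=cv2.imread("pics/top0.png"); d=np.load("top0.npy")
a=cv2.resize(p[125:225,175:280],None,fx=5.5,fy=5.5,interpolation=cv2.INTER_CUBIC); cv2.imwrite("pics/crop0.png",a)
P=cloud("top",np.ones(d.shape,bool),d)
k=np.hypot(P[:,0]-.573,P[:,1]-.131)<.15; P=P[k]
rim=P[(P[:,2]<.014)&(P[:,2]>.004)&(np.hypot(P[:,0]-.573,P[:,1]-.131)>.13)]
A=np.c_[2*rim[:,:2],np.ones(len(rim))]; s=np.linalg.lstsq(A,(rim[:,:2]**2).sum(1),rcond=None)[0]
print("foot centre",s[:2],len(rim))
b=P[(P[:,2]>.186)][:,:2]; m=cv2.minAreaRect(b.astype(np.float32)*1000)
w,v=np.linalg.eigh(np.cov(b.T)); print("bar",len(b),b.mean(0),m, np.degrees(np.arctan(v[1,1]/v[0,1])))
for r in (.131,): c=b.mean(0)
for deg in (109,169,229,289,349,49):
    t=np.radians(deg); g=c+.082*np.array([np.cos(t),np.sin(t)])
    q=P[(np.hypot(*(P[:,:2]-g).T)<.04)&(P[:,2]>.11)&(P[:,2]<.145)]
    e=q[:,:2].mean(0)-c if len(q) else [0,0]
    print(deg,len(q),np.hypot(*e).round(3),np.degrees(np.arctan2(e[1],e[0])).round(1),np.ptp(q[:,:2],0).round(3),np.median(q[:,2]).round(3))
for a0 in (79,-101):
    for a in (a0,a0+60,a0+70): print(a,bot.ik([.573,.131,.17],quat(np.radians(a))))
E
```

```text
foot centre [0.57281581 0.13064813] 577
bar 150 [0.57343313 0.13087494] ((573.889404296875, 131.44442749023438), (22.38789939880371, 57.49155807495117), 80.2098617553711) -9.738655461760002
109 352 0.083 108.4 [0.062 0.062] 0.131
169 182 0.08 169.3 [0.043 0.042] 0.139
229 194 0.083 -132.6 [0.046 0.045] 0.139
289 91 0.087 -68.9 [0.032 0.031] 0.12
349 191 0.083 -8.0 [0.046 0.045] 0.14
49 189 0.078 50.5 [0.042 0.043] 0.139
79 [-0.56734299  0.34945998  0.36941171  1.58215101 -0.13133661  1.23455593
  1.20392517]
139 [-0.46601779  0.34130345  0.23852298  1.57730397 -0.08391642  1.23304689
  2.21309375]
149 [-0.44707525  0.34034707  0.21424478  1.57638245 -0.07529525  1.23296377
  2.38076114]
-101 [-0.7901029   0.39081113  0.66903428  1.59211908 -0.25190143  1.24669
 -1.83983328]
-41 [-0.73279474  0.37626439  0.58959851  1.58966516 -0.21758851  1.24200048
 -0.82054474]
-31 [-0.72989234  0.37561313  0.58563085  1.58953863 -0.21592859  1.24179878
 -0.6473619 ]
```

View pics/crop0.png

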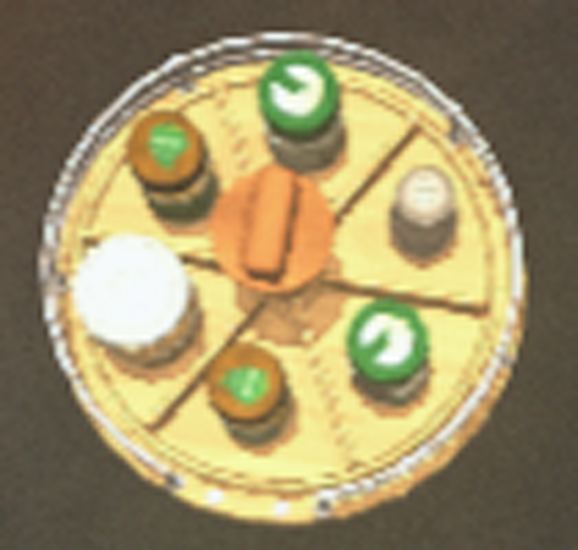

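The crop confirms it. The widest jar is the pale lid at crop (130,290). The gallery opening lies between the posts at about (172,480) and (322,507), which puts the front at roughly 170° in the world frame and matches the bar at -9.7°. The honey is at 108.4°, so the tray needs to turn about +1.08 rad. I'll grip and press now.

```bash
python3 - <<'E'
from h import *
Q=quat(np.radians(-99.7)); c=[.5732,.1308]
bot.move_ptp(c+[.29],Q)
bot.servo_line(c+[.167],rate=.08)
print("down",bot.get_eef_pos(),bot.get_wrist_force())
bot.command_gripper(0.0)
print("grip",bot.get_width(),bot.get_gripper_force(),bot.get_wrist_force())
for z in (.161,.156,.154):
    bot.servo_line(c+[z],rate=.03); bot.wait(.15)
    print(z,bot.get_eef_pos(),bot.get_wrist_force().round(1) if hasattr(bot.get_wrist_force(),'round') else bot.get_wrist_force())
print(bot.get_time_s(),bot.get_joint_positions())
E
```

```text
down [0.57353094 0.13084183 0.16753365] [-1.2458706  -0.67136805 -0.63660948]
grip 0.24432669708970065 62.5866973400116 [-1.80238247  2.02056346  2.33720187]
0.161 [0.57337019 0.13140415 0.16138986] [-2.1  2.8  6.3]
0.156 [0.57343233 0.13140601 0.15730878] [-5.3  3.2 12.6]
0.154 [0.57355229 0.13146679 0.15712162] [-10.9   2.2  27.2]
6.4583 [-0.77105044  0.39715576  0.64363992  1.60840089 -0.25247468  1.21789377
 -1.81696914]
```

The knob is at its stop: z stalled 10.3 mm down with the force rising. Now I'll turn gently with joint 7 while keeping a light push.

```bash
python3 - <<'E'
from h import *
c=[.5732,.1308]
bot.servo_line(c+[.1553],rate=.03)
q=np.array(bot.ik(c+[.1553],quat(np.radians(-99.7)))); print(np.abs(q-bot.get_joint_positions()).max())
q0=q.copy(); np.save("q0.npy",q0)
for s in np.arange(.08,1.121,.08):
    t=bot.get_time_s(); q=q0.copy(); q[6]+=s; bot.move_joints(q); bot.wait(.05)
    if round(s/.08)%3==1: print(round(s,2),round(bot.get_time_s()-t,2),np.round(bot.get_wrist_force(),1),np.round(bot.get_ft_torque()[2],2),np.round(bot.get_eef_pos(),4),bot.get_width())
bot.wait(.3)
for c in("top","side"):
    p,d=viewer.snapshot(c); cv2.imwrite(f"pics/{c}1.png",p); np.save(f"{c}1.npy",d)
    for o in viewer.outline_of(c,"honey_center")+viewer.outline_of(c,"salt_center"):
        P=cloud(c,o["pixels"],d); t=P[P[:,2]>np.percentile(P[:,2],95)-.006]; m=t[:,:2].mean(0)-[.573,.1308]
        print(c,round(o["confidence"],2),np.round(o["point"]),t.mean(0).round(3),np.hypot(*m).round(3),np.degrees(np.arctan2(m[1],m[0])).round(1))
im=np.hstack([cv2.resize(cv2.imread("pics/top1.png")[125:225,175:280],(400,380)),cv2.resize(cv2.imread("pics/side1.png")[140:240,230:335],(400,380))]); cv2.imwrite("pics/c1.png",im)
print(bot.get_time_s())
E
```

```text
0.002253998294361237
0.08 0.3 [-6.8  1.  17.6] -0.09 [0.5735 0.1313 0.1572] 0.2444064601220108
0.32 0.3 [-7.   0.9 17.8] -0.02 [0.5735 0.1308 0.1572] 0.24223722751272592
0.56 0.3 [-6.6  0.5 17.7] -0.05 [0.5737 0.1304 0.1572] 0.24253936613977603
0.8 0.3 [-5.6 -0.4 16.7] -0.0 [0.5739 0.1301 0.1573] 0.2504085860312632
1.04 0.3 [-3.9 -1.2 16.4] -0.03 [0.5742 0.1298 0.1573] 0.24871137572553026
top 0.87 [202. 116.] [0.483 0.478 0.099] 0.358 104.6
top 0.78 [185. 313.] [ 0.536 -0.132  0.099] 0.266 -98.1
top 0.54 [158. 375.] [ 0.625 -0.345  0.091] 0.479 -83.8
side 0.93 [194. 219.] [0.343 0.165 0.097] 0.233 171.5
side 0.76 [264. 289.] [ 0.537 -0.137  0.097] 0.271 -97.6
side 0.69 [189. 264.] [0.492 0.139 0.13 ] 0.081 174.4
side 0.67 [142. 256.] [0.482 0.475 0.097] 0.356 104.8
side 0.76 [195. 317.] [0.661 0.116 0.121] 0.09 -9.6
side 0.41 [176. 290.] [0.567 0.118 0.183] 0.014 -113.8
11.5083
```

View pics/c1.png

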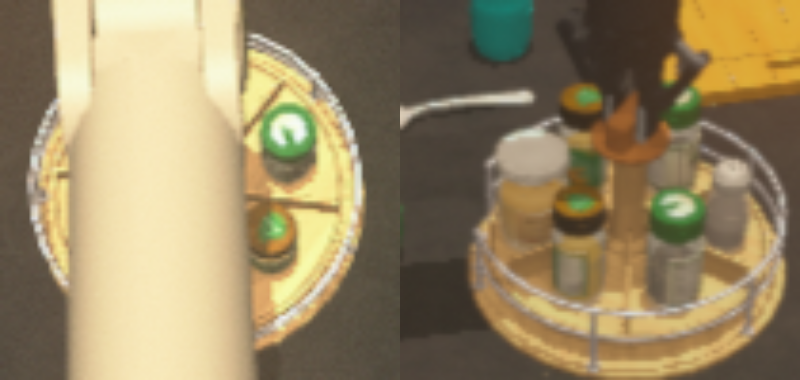

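In the side view the honey stands at the front of the tray and all the jars are upright. I'll measure the turn precisely with the visible jars in the top view.

```bash
python3 - <<'E'
from h import *
c=np.array([.5731,.1308])
for cam,degs in (("top",(-72,-10)),("side",(169,-72,-12,-132))):
  for n in (0,1):
    d=np.load(f"{cam}{n}.npy"); P=cloud(cam,np.ones(d.shape,bool),d)
    for deg in degs:
        dd=deg-(60.5 if n==0 else 0)
        t=np.radians(dd); g=c+.082*np.array([np.cos(t),np.sin(t)])
        q=P[(np.hypot(*(P[:,:2]-g).T)<.038)&(P[:,2]>.112)&(P[:,2]<.145)]
        if len(q)<20: continue
        q=q[q[:,2]>np.percentile(q[:,2],95)-.006]
        e=cv2.minEnclosingCircle(q[:,:2].astype(np.float32)*1000); e,r=np.array(e[0])/1000-c,e[1]
        print(cam,n,deg,len(q),"r",round(r,1),np.hypot(*e).round(3),np.degrees(np.arctan2(e[1],e[0])).round(1))
print(bot.get_gripper_force(),np.abs(bot.get_qvel()).max())
E
```

```text
top 0 -72 132 r 22.4 0.082 -131.7
top 0 -10 40 r 13.5 0.086 -68.3
top 1 -72 132 r 22.4 0.082 -68.1
side 0 169 112 r 33.5 0.081 107.2
side 0 -72 114 r 25.3 0.081 -128.5
side 0 -12 45 r 15.1 0.092 -69.4
side 0 -132 92 r 23.4 0.078 170.0
side 1 169 189 r 33.3 0.079 171.8
side 1 -72 119 r 25.2 0.086 -68.2
side 1 -12 27 r 14.2 0.09 -8.8
side 1 -132 111 r 24.3 0.078 -125.5
64.4221043586731 0.0011686913753089524
```

The honey is at about 171.8° and the opening at about 170°, which is 2–3 mm sideways against a 12 mm tolerance. The knob is held and still, so I'm handing in.

```bash
python3 -c "
from h import *
bot.wait(.3); print(bot.get_wrist_force(), bot.get_time_s()); print(bot.hand_in())"
```

```text
[-3.97427881 -1.29189022 15.00193931] 11.8083
the job is handed in; nothing more can be done
None
```

The job is handed in: the honey jar stands in the front opening, about 2–3 mm off its middle by camera measurement, and the gripper still holds the knob down with the tray at rest; the verdict was not reported back.

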